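Clip a sharpening plate into its holder

TASK

Get the knife-sharpening station ready: swing the holder's spring clip up until it stays open by itself, then lay the loose sharpening plate on the bed, dark side up, and slide it gently between the guide cheeks under the open clip until its end is fully home against the end stop, without ramming it. Then guide the clip down by its fin so that it never snaps, leave it pressing on the plate, and let go. Do not disturb the other things on the counter.

Things in the scene. Friction and masses are not known exactly. Their poses are not given: they have to be found in the camera images.
- holder: Fixed holder, grey plastic on a black rubber foot (255 x 86 x 10 mm). Origin on the counter 75 mm from the foot's open end; x points along the insertion direction, to the clip end; y across, z up. Bed top 30 mm above the counter: 44 mm wide from x = -63 to 30 mm, then 74 mm wide to 170 mm. The plate must not be pressed on it with over 30 N.
- stop: Steel end stop fixed on the bed, 14 mm long, 40 wide, 10 high, brass screw on top. Origin on the bed, mid-face where the plate's end must meet it; axes as the holder's. Varies: 92 to 104 mm from the holder's origin.
- clip (a joint): Angle (rad) of the steel spring clip about its hinge: 0 toe on the empty bed, about 0.15 toe on the plate, 1.2 fully up. Over-centre spring: pulls shut below 0.6 and open above (about 5 N felt at the fin), so it stays up by itself; let go below 0.6 it snaps down. It should not come down faster than 3 rad/s (0.2 m/s at the fin).
- clip_fin (a point): Grip point on the clip's upright steel fin, 12 mm below its top edge; it swings with the clip. Fin 10 mm thick (along holder y), 26 long, 40 high, on a 30 mm wide leaf. At joint 0: 80 mm above the counter, 69 mm from the hinge towards the open end. Fully up: 126 mm high, the fin pointing away from the open end. Pinched across its thickness it can turn between the fingers.
- clip_hinge (a point): Centre of the clip's hinge pin, 135 mm along x from the holder's origin, 52 mm above the counter; the pin lies along the holder's y and the clip rises as a positive turn about +y.
- mouth (a point): Point on the bed midway between the near ends of the two guide cheeks (12 mm high), 30 mm along x from the holder's origin. The mouth is about 66 mm wide here and narrows to 53 mm at x = 45 mm; the cheeks then run straight to x = 100 mm.
- plate: Loose flat sharpening plate, aluminium with a dark abrasive top, 150 x 50 x 10 mm, 0.15 to 0.31 kg. Origin in the middle of its underside; x along its length, z up through the dark side. Both ends are alike. It may push on the stop with 20 N at most, on the holder 30 N.
- jar: Brown glass jar with a black lid, 56 mm across, 90 mm high, on the counter; origin under its centre. Leave it.
- mug: White mug, 80 mm across, 90 mm high; origin under its centre. Leave it.
- spoon: Spoon with a wooden handle lying on the counter; origin under its middle. Leave it.

How it is judged:
By the outcome, as a careful person would: the job done as asked, in the order asked, and still so for the second after the job is handed in, with the robot touching nothing.
It also fails if it takes over 72 s, if anything falls off the work surface, if the arm or the gripper's body presses on something with over 40 N, if the wrist force passes 120 N, or if a joint passes its speed limit or range.

ROBOT

A 7-joint arm with a two-finger parallel gripper is mounted at the origin on the work surface. World frame = base frame: x ahead of the robot, y to its left, z up, the work surface at z = 0. Lengths are in mm, angles in rad, forces in N, time in s.
With the tool pointing down it reaches from about 400 to 750 mm from the base axis. Payload 19.5 kg.
Tool frame: the origin (TCP) lies midway between the tips of the shut fingers; the grasp point (between the pads) lies bot.tcp_to_grasp behind it (bot.tcp_to_grasp is the distance from the TCP to the grasp point, in mm); z points along the fingers, y is the line along which they close (so a half turn about z gives the same grasp; the last joint's range is limited). The gripper opens to 85 mm and grips with 20 to 120 N. Pads are 22 mm wide; open, the fingers measure 114 mm over their backs; the gripper's body (76 mm by 85 mm) begins 54 mm behind the grasp point. The pads swing forward as they close: fully open they stand 13 mm farther back than shut.
Start: joints at [-1.294, 0.707, -0.028, 1.485, 0.022, 0.951, -0.075], TCP at [180.208, 546.004, 231.268] pointing down, gripper open.
Joint ranges: [-2.71, 2.71], [-0.32, 2.16], [-1.57, 1.52], [0, 2.45], [-1.46, 4.6], [0, 2.02], [-2.83, 2.83]. Speed limits (rad/s): [1.89, 1.89, 2.57, 2.57, 3.01, 3.01, 3.01].

INTERFACE

Orientations are given as a rotation vector (axis times angle).
In Python, from rig import bot, optics gives the robot as it stands. The module is installed in compiled form; this text tells all that it offers.
- The arm moves only by the shell command python3 -m creep 'ROWS' [FORCE]. ROWS is a JSON object of lists of equal length, an entry for each row: "delta_pos": the shift along the tool's x, y, z in mm, a list of three; "delta_rot": the turn, a rotation vector about the tool's x, y, z in degrees, a list of three; "gripper": the finger opening in mm, from 0 to 85.4. A call has 1 to 5 rows; each row is the pose to reach, as a shift and turn from the pose commanded when the call began, along the tool's axes at that moment; what a row does not reach only later rows make up. A row lasts 1/12 s, in which the tool goes at most 41.7 mm and 7.16 degrees, less where a joint would pass 70% of its speed; a pose out of reach is approached as far as the arm can. A call with a gripper value outside its range is refused whole. The fingers move at their own pace and stop on an object; FORCE is the grip in N (left out, the last holds). Time passes only in rows, so rows that repeat a pose let the fingers close. It gives the time, the measured TCP pose, the force, the opening and the grip force at its end, in the units of the state.
- bot.state(): the state, without advancing time (a new reading comes with each control period).
- optics.camera(name): name is "side" or "top" or "wrist"; returns the picture (480x640x3 uint8, red, green, blue); there is no depth.
- optics.camera_model(name): a dict with "fx", "fy", "cx", "cy" (pixels), "R" (3x3) and "t" (3): a world point X has camera coordinates R X + t. Camera axes: x right, y down, z forward; pixel columns grow to the right and rows downward; lengths in mm; the calibration is good to about 2 mm. A picture is of the moment at which its call begins: read the wrist's pose just before it. camera_model takes no time and is no camera call; for the wrist camera it gives the pose at the moment of the call.
- bot.sign_off(): hands the job in; it is judged then, once.
The state is a dict: "t": time; "joint_positions": joint angles; "joint_vel": joint speeds; "joint_torque": joint torques, N m; "tool_pos": TCP position; "orientation": TCP orientation; "ft_force": force on the tool from outside, world axes, zero at the start; "torque": the same for the moment, N m; "width": opening from 0.0 (shut) to 1.0 (fully open); "finger_force": force on a finger pad.
Only numpy, scipy, OpenCV 4.12 (cv2) and the standard library are available. Lean on these libraries where they do the work, as an engineer would, in place of code of your own. Each camera call takes 0.05 s, during which the arm holds its last target. There are 200 camera calls.

## Working session

There is one attempt and no reset: what is moved stays moved. The work goes in short steps, Python scripts to look and compute and a shell command to move; the robot and the scene stay as the last step left them, time stands still between calls to the robot, and variables do not carry over. Pictures are saved under pics/ and viewed, at most 10 in all, crops included, and the job is handed in when it is done.

```bash
mkdir -p pics
python3 - <<'E'
from rig import bot, optics
import cv2
print(bot.state()); print(bot.tcp_to_grasp)
for n in("top","side"):
    cv2.imwrite(f"pics/{n}0.png",optics.camera(n)[:,:,::-1]); print(n,optics.camera_model(n))
E
```

```text
{'t': 0.0, 'joint_positions': array([-1.29370632,  0.70712195, -0.02762952,  1.48494932,  0.02199582,
        0.95090386, -0.07549311]), 'joint_vel': array([-0.00134219,  0.00059553, -0.00117425,  0.00011883,  0.0005415 ,
        0.00038618,  0.0011976 ]), 'joint_torque': array([ 3.00826368e-04, -8.83214951e+01,  1.23476151e+00, -2.36158025e+01,
        1.69147155e-02,  6.70101901e-03, -4.77992899e-06]), 'tool_pos': array([180.13159262, 545.79815146, 230.82816381]), 'orientation': array([-4.98592190e-01, -3.10162363e+00,  1.68058763e-03]), 'ft_force': array([ 0.54137266,  0.83455048, -0.03630086]), 'torque': array([ 0.02481991,  0.01454129, -0.00212907]), 'finger_force': 0.0, 'width': 0.9995882494849804}
18.700000000000003
top {'fx': 526.9572987043795, 'fy': 526.9572987043795, 'cx': 325.85453040896135, 'cy': 233.5013205699401, 'R': array([[-0.01106437, -0.99971555, -0.02112828],
       [-0.99506622,  0.01309138, -0.09834547],
       [ 0.09859409,  0.01993591, -0.99492802]]), 't': array([  31.2020929 ,  545.4521725 , 1204.22732985])}
side {'fx': 470.30460722277365, 'fy': 470.30460722277365, 'cx': 320.3527140169356, 'cy': 242.29736640607047, 'R': array([[ 0.93080093, -0.36535732, -0.01111983],
       [-0.20999043, -0.50958573, -0.83440182],
       [ 0.29918831,  0.77899705, -0.55104442]]), 't': array([-519.71599579,  191.03005516,  745.85102184])}
```

View pics/top0.png

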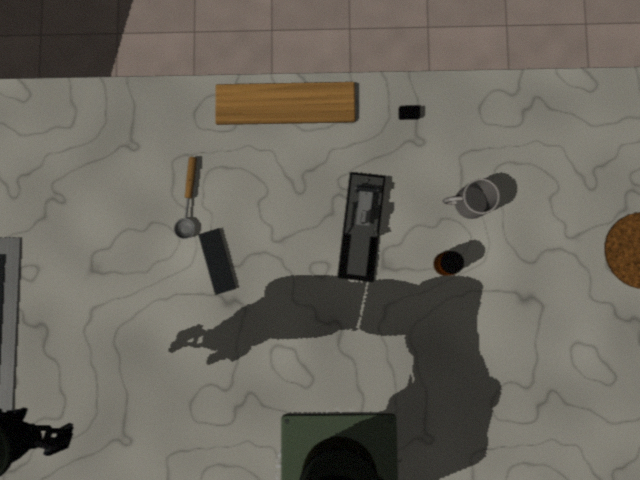

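View pics/side0.png

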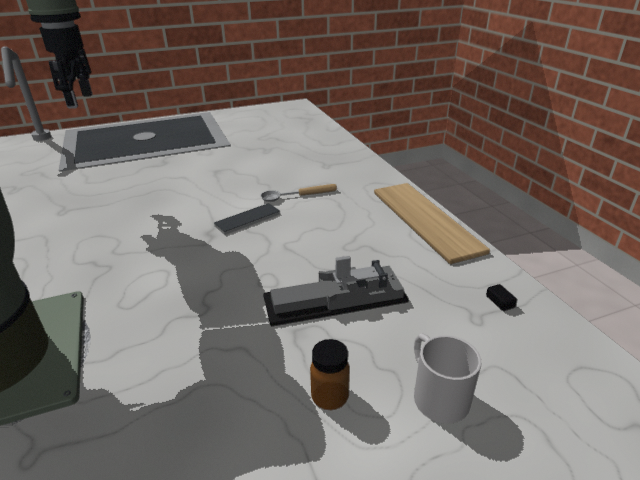

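The top view shows the holder at about (362,227), open end towards the robot. The plate is dark side up at (219,261), the spoon at (190,195), the jar at (450,262) and the mug at (480,197). The side view shows the clip down with its fin up at (343,268).

Run:
```python
import cv2
a=cv2.imread("pics/top0.png")
h=cv2.resize(a[160:290,325:405],None,fx=4.6,fy=4.6,interpolation=cv2.INTER_CUBIC)
p=cv2.resize(a[215:305,190:250],None,fx=6,fy=6,interpolation=cv2.INTER_CUBIC)
c=cv2.copyMakeBorder(p,0,h.shape[0]-p.shape[0],0,0,cv2.BORDER_CONSTANT)
o=cv2.convertScaleAbs(cv2.hconcat([h,c]),alpha=1.8)
print(h.shape,p.shape);cv2.imwrite("pics/crop0.png",o)
```

```text
(598, 368, 3) (540, 360, 3)
```

View pics/crop0.png

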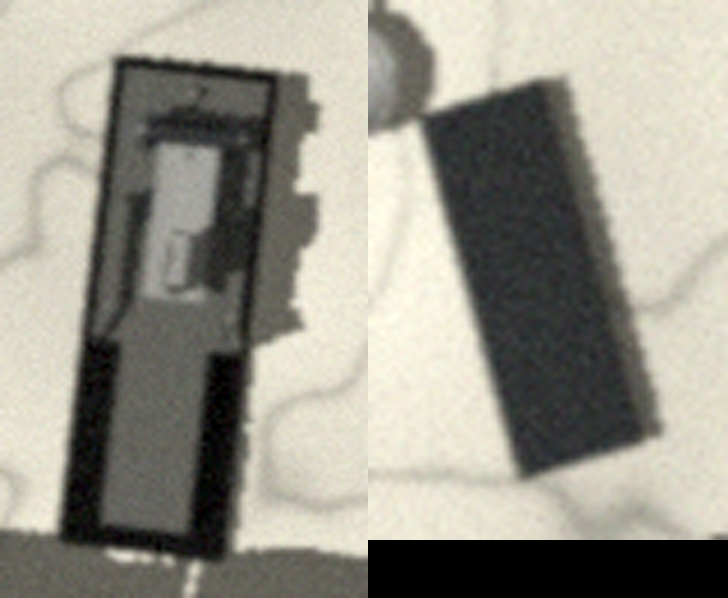

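The crop shows the foot corners at (115,58), (278,72), (228,558) and (60,542). The plate's top corners are at (425,118), (548,80), (645,438) and (523,476), and the spoon bowl sits right beside one corner of the plate.

```bash
cat > h.py <<'E'
import numpy as np, cv2
from rig import bot, optics
from scipy.spatial.transform import Rotation as Ro
def back(m,uv,z):
    d=np.array([(uv[0]-m["cx"])/m["fx"],(uv[1]-m["cy"])/m["fy"],1.]);R=np.array(m["R"]);t=np.array(m["t"])
    o=-R.T@t; v=R.T@d; return o+v*(z-o[2])/v[2]
def proj(m,X):
    c=np.array(m["R"])@np.array(X)+m["t"]; return np.array([m["fx"]*c[0]/c[2]+m["cx"],m["fy"]*c[1]/c[2]+m["cy"]])
def go(pos,Rt):
    s=bot.state();R0=Ro.from_rotvec(s["orientation"])
    print("t",s["t"],"pos",s["tool_pos"].round(1),"dp",(R0.inv().apply(np.array(pos)-s["tool_pos"])).round(1),"dr",np.degrees((R0.inv()*Rt).as_rotvec()).round(1))
def down(yaw): # tool z down, tool y (closing line) at world angle yaw (deg)
    y=np.array([np.cos(np.radians(yaw)),np.sin(np.radians(yaw)),0]);z=np.array([0,0,-1.]);return Ro.from_matrix(np.c_[np.cross(y,z),y,z])
E
python3 - <<'E'
from h import *
m=optics.camera_model("top")
f=lambda c,s,o:((c[0]+.5)/s-.5+o[0],(c[1]+.5)/s-.5+o[1])
F=np.array([back(m,f(c,4.6,(325,160)),5) for c in[(115,58),(278,72),(228,558),(60,542)]])
print(F.round(1)); print([np.linalg.norm(F[i]-F[i-1]).round(1) for i in range(4)])
P=np.array([back(m,f((c[0]-368,c[1]),6,(190,215)),10) for c in[(425,118),(548,80),(645,438),(523,476)]])
print(P.round(1)); print([np.linalg.norm(P[i]-P[i-1]).round(1) for i in range(4)])
for Q in(F,P):
    d=Q[0]-Q[3]+Q[1]-Q[2]; print("c",Q.mean(0).round(1),"yaw",np.degrees(np.arctan2(d[1],d[0])))
d=F[0]-F[3]+F[1]-F[2]; y=np.arctan2(d[1],d[0]); u=np.array([np.cos(y),np.sin(y)]); o=F.mean(0)[:2]+u*(75-127.5)
print("holder",o, "hinge",o+135*u,"fin",o+66*u)
s=bot.state();print(Ro.from_rotvec(s["orientation"]).as_matrix().round(2)); print("cam spoon",back(m,(187,227),8),"handle",back(m,(194,160),8))
for n in [(0,0,0)]: 
    w=optics.camera_model("wrist");print(w)
E
```

```text
[[ 695.3  -33.7    5. ]
 [ 686.6 -118.6    5. ]
 [ 434.4  -87.5    5. ]
 [ 443.5   -1.6    5. ]]
[np.float64(253.9), np.float64(85.3), np.float64(254.1), np.float64(86.3)]
[[549.7 326.9  10. ]
 [564.2 278.   10. ]
 [422.3 238.5  10. ]
 [408.  286.5  10. ]]
[np.float64(147.3), np.float64(51.0), np.float64(147.2), np.float64(50.0)]
c [564.9 -60.4   5. ] yaw -7.146647979291753
c [486.1 282.5  10. ] yaw 15.744558775976781
holder [512.84195508 -53.81986302] hinge [646.79313705 -70.61512574] fin [578.3291996  -62.03088035]
[[-0.95  0.31 -0.  ]
 [ 0.31  0.95 -0.  ]
 [-0.   -0.   -1.  ]]
cam spoon [567.67298091 356.69488447   8.        ] handle [730.60582786 342.10583596   8.        ]
{'fx': 366.56978886413, 'fy': 366.56978886413, 'cx': 317.58642807053536, 'cy': 239.9734233145584, 'R': array([[ 0.31319137,  0.9496884 , -0.00176423],
       [ 0.90101875, -0.29655283,  0.31657801],
       [ 0.30012728, -0.1007391 , -0.94856484]]), 't': array([-574.85982897,  -41.91353484,  381.79663321])}
```

Run:
```python
from h import *
m=optics.camera_model("top")
print("fin top from px",back(m,((178.5)/4.6-.5+325,(255.5)/4.6-.5+160),92))
go((578,-62,150),down(82.9))
```

```text
fin top from px [579.40816449 -60.22112103  92.        ]
t 0.1 pos [180.1 545.8 230.9] dp [-568.3 -452.4   81.3] dr [ -0.1  -0.  -11.2]
```

```bash
python3 -m creep '{"delta_pos":[[-28,-22,0],[-60,-48,0],[-92,-73,5],[-124,-98,10],[-150,-119,15]],"delta_rot":[[0,0,0],[0,0,0],[0,0,0],[0,0,0],[0,0,0]],"gripper":[60,60,60,60,60]}' 30
python3 -m creep '{"delta_pos":[[-30,-24,4],[-60,-48,8],[-90,-72,12],[-120,-96,16],[-150,-120,20]],"delta_rot":[[0,0,0],[0,0,0],[0,0,0],[0,0,0],[0,0,0]],"gripper":[60,60,60,60,60]}'
python3 -m creep '{"delta_pos":[[-30,-24,4],[-60,-48,8],[-90,-72,12],[-120,-96,16],[-150,-120,20]],"delta_rot":[[0,0,0],[0,0,0],[0,0,0],[0,0,0],[0,0,0]],"gripper":[60,60,60,60,60]}'
python3 - <<'E'
from h import *
go((578,-62,150),down(82.9))
E
```

```text
t: 0.52
tool_pos: [286.5, 383.4, 216.1]
orientation: [0.5, 3.101, -0.001]
ft_force: [1.1, 0.0, 0.9]
width: 0.703
finger_force: 0.0
t: 0.93
tool_pos: [390.8, 223.3, 196.1]
orientation: [-0.498, -3.102, 0.0]
ft_force: [0.5, 0.2, -0.8]
width: 0.704
finger_force: 0.0
t: 1.35
tool_pos: [495.7, 62.1, 176.0]
orientation: [-0.499, -3.101, 0.0]
ft_force: [1.0, 0.5, 1.0]
width: 0.7
finger_force: 0.0
t 1.35 pos [495.7  62.1 176. ] dp [-117.1  -92.    26. ] dr [ -0.   -0.  -11.2]
```

```bash
python3 -m creep '{"delta_pos":[[-28,-22,6],[-56,-44,12],[-84,-66,18],[-117,-92,26],[-117,-92,26]],"delta_rot":[[0,0,-3],[0,0,-6],[0,0,-9],[0,0,-11.2],[0,0,-11.2]],"gripper":[60,60,60,60,60]}'
python3 -m creep '{"delta_pos":[[0,0,0]],"delta_rot":[[0,0,0]],"gripper":[60]}'
python3 - <<'E'
from h import *
go((578,-62,61),down(82.9))
w=optics.camera_model("wrist"); im=optics.camera("wrist"); cv2.imwrite("pics/w1.png",im[:,:,::-1])
u=np.array([np.cos(np.radians(-7.15)),np.sin(np.radians(-7.15)),0]);v=np.array([-u[1],u[0],0]);o=np.array([512.8,-53.8,0])
for n,p in dict(fintop=o+66*u+[0,0,92],hinge=o+135*u+[0,0,52],mouthL=o+30*u+33*v+[0,0,42],mouthR=o+30*u-33*v+[0,0,42],bedL=o-63*u+22*v+[0,0,30],bedR=o-63*u-22*v+[0,0,30]).items(): print(n,proj(w,p).round(0))
E
```

```text
t: 1.77
tool_pos: [578.8, -67.5, 148.3]
orientation: [-0.201, -3.134, 0.005]
ft_force: [-0.9, -1.4, -0.9]
width: 0.701
finger_force: 0.0
t: 1.85
tool_pos: [577.3, -62.2, 149.2]
orientation: [-0.199, -3.134, 0.001]
ft_force: [-0.9, 1.1, -0.0]
width: 0.699
finger_force: 0.0
t 1.85 pos [577.3 -62.2 149.2] dp [-0.8  0.3 88.2] dr [-0.  -0.1 -0.2]
fintop [317. 264.]
hinge [318. 329.]
mouthL [365. 188.]
mouthR [270. 189.]
bedL [352.  41.]
bedR [283.  41.]
```

View pics/w1.png

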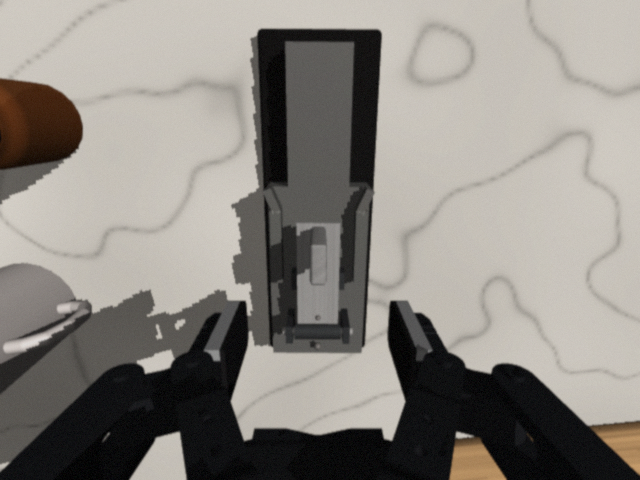

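The wrist view shows the bed end centred at (320,41), the mouth at (320,188) and the fin at (319,257). These are 2–3 px right of my predictions, so the holder sits about 1.3 mm further towards +y. Next I go down and pinch the fin.

```bash
python3 -m creep '{"delta_pos":[[-1,1,20],[-1,1.5,45],[-1,1.5,68],[-1,1.5,82],[-1,1.5,88]],"delta_rot":[[0,0,0],[0,0,0],[0,0,0],[0,0,0],[0,0,0]],"gripper":[60,60,60,60,60]}'
python3 -m creep '{"delta_pos":[[0,0,0],[0,0,0],[0,0,0],[0,0,0],[0,0,0]],"delta_rot":[[0,0,0],[0,0,0],[0,0,0],[0,0,0],[0,0,0]],"gripper":[30,22,16,10,4]}' 40
python3 -m creep '{"delta_pos":[[0,0,0],[0,0,0],[0,0,0],[0,0,0]],"delta_rot":[[0,0,0],[0,0,0],[0,0,0],[0,0,0]],"gripper":[4,4,4,4]}'
```

```text
t: 2.32
tool_pos: [577.4, -57.3, 60.7]
orientation: [-0.191, -3.133, -0.0]
ft_force: [-0.8, 0.9, -0.8]
width: 0.7
finger_force: 0.0
t: 2.73
tool_pos: [578.4, -61.9, 63.6]
orientation: [0.198, 3.135, -0.007]
ft_force: [-3.2, -21.1, 8.5]
width: 0.111
finger_force: 44.0
t: 3.07
tool_pos: [578.4, -61.9, 63.6]
orientation: [0.198, 3.134, -0.007]
ft_force: [-3.1, -17.9, 8.3]
width: 0.106
finger_force: 44.0
```

```bash
python3 -m creep '{"delta_pos":[[-3,-1.2,-7],[-7,-1.5,-13],[-11.4,-1.5,-19],[-16.3,-1.5,-24.6],[-22,-1.5,-29.7]],"delta_rot":[[0,0,0],[0,0,0],[0,0,0],[0,0,0],[0,0,0]],"gripper":[4,4,4,4,4]}'
python3 -m creep '{"delta_pos":[[0,0,0]],"delta_rot":[[0,0,0]],"gripper":[4]}'
```

```text
t: 3.48
tool_pos: [598.7, -64.8, 92.2]
orientation: [-0.196, -3.132, 0.004]
ft_force: [-4.7, -9.0, -9.3]
width: 0.107
finger_force: 38.8
t: 3.57
tool_pos: [599.6, -64.9, 92.8]
orientation: [-0.196, -3.134, 0.004]
ft_force: [-6.1, -8.7, -2.4]
width: 0.111
finger_force: 39.9
```

```bash
python3 -m creep '{"delta_pos":[[-6,-0.3,-4.4],[-12.4,-0.5,-8.2],[-19,-0.5,-11.3],[-26,-0.5,-13.7],[-33.4,-0.5,-15.5]],"delta_rot":[[0,0,0],[0,0,0],[0,0,0],[0,0,0],[0,0,0]],"gripper":[4,4,4,4,4]}'
python3 -m creep '{"delta_pos":[[-6,0,-0.8],[-11,0,-1.2],[-13,0,-1.2],[-13,0,-1.2]],"delta_rot":[[0,0,0],[0,0,0],[0,0,0],[0,0,0]],"gripper":[4,4,4,4]}'
```

```text
t: 3.98
tool_pos: [632.4, -69.3, 108.2]
orientation: [-0.196, -3.134, 0.004]
ft_force: [-5.1, -7.9, -1.2]
width: 0.105
finger_force: 39.3
t: 4.32
tool_pos: [646.2, -71.1, 109.6]
orientation: [0.196, 3.135, -0.004]
ft_force: [-2.1, -10.9, 2.9]
width: 0.108
finger_force: 40.6
```

```bash
python3 -m creep '{"delta_pos":[[0,-0.5,0],[0,-0.5,0],[0,-0.5,0],[0,-0.5,0]],"delta_rot":[[0,0,0],[0,0,0],[0,0,0],[0,0,0]],"gripper":[30,45,60,60]}'
python3 -m creep '{"delta_pos":[[0,0,-20],[0,0,-50],[0,0,-80],[0,0,-90],[0,0,-90]],"delta_rot":[[0,0,0],[0,0,0],[0,0,0],[0,0,0],[0,0,0]],"gripper":[75,85,85,85,85]}'
python3 - <<'E'
from h import *
a=np.radians(15.74);p=np.array([486.1,282.5]);g=p-22*np.array([np.cos(a),np.sin(a)]);print(g)
go((*g,100),down(90+15.74))
im=optics.camera("side")[:,:,::-1];cv2.imwrite("pics/s1.png",cv2.resize(im[200:360,240:440],None,fx=3,fy=3,interpolation=cv2.INTER_CUBIC))
E
```

```text
t: 4.65
tool_pos: [646.1, -69.3, 109.0]
orientation: [0.193, 3.135, 0.0]
ft_force: [-0.2, 0.5, 0.1]
width: 0.67
finger_force: 0.0
t: 5.07
tool_pos: [647.0, -69.4, 201.6]
orientation: [0.193, 3.131, 0.0]
ft_force: [0.0, -0.3, -0.1]
width: 0.993
finger_force: 0.0
[464.92494286 276.53200576]
t 5.0667 pos [647.  -69.4 201.6] dp [223.7 320.8 100.7] dr [ -0.    0.2 -22.8]
```

View pics/s1.png

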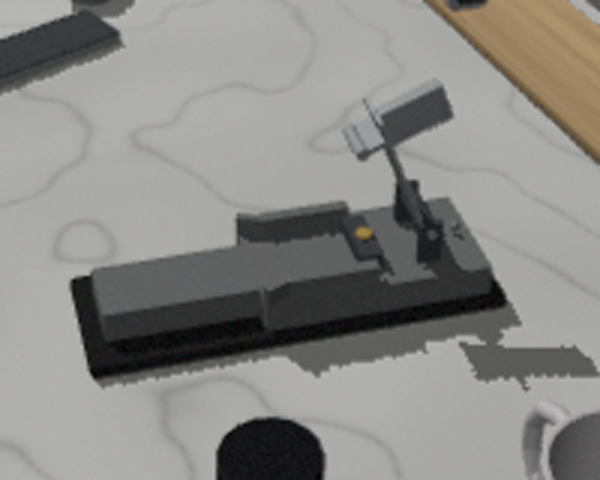

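The clip stays open: leaf upright, fin pointing away from the open end. The stop's brass screw shows at (363,233) in the crop. Next, over to the plate.

```bash
python3 -m creep '{"delta_pos":[[20,29,0],[45,65,0],[70,100,0],[95,135,0],[120,170,0]],"delta_rot":[[0,0,0],[0,0,0],[0,0,0],[0,0,0],[0,0,0]],"gripper":[85,85,85,85,85]}'
python3 -m creep '{"delta_pos":[[25,35,20],[50,70,35],[75,107,45],[95,138,50],[104,151,50]],"delta_rot":[[0,0,-5],[0,0,-11],[0,0,-17],[0,0,-22.8],[0,0,-22.8]],"gripper":[85,85,85,85,85]}'
python3 -m creep '{"delta_pos":[[0,0,0]],"delta_rot":[[0,0,0]],"gripper":[85]}'
python3 - <<'E'
from h import *
m=optics.camera_model("side");s=back(m,(361,277.5),40);print("screw",s)
u=np.array([np.cos(np.radians(-7.15)),np.sin(np.radians(-7.15)),0]);print("along",(s-[512.8,-54.2,0])@u)
w=optics.camera_model("wrist"); im=optics.camera("wrist"); cv2.imwrite("pics/w2.png",im[:,:,::-1])
a=np.radians(15.74);g=np.array([464.9,276.5]);go((*g,0),down(90+15.74))
p=np.array([486.1,282.5,10]);U=np.array([np.cos(a),np.sin(a),0]);V=np.array([-U[1],U[0],0])
for i,j in((75,25),(75,-25),(-75,-25),(-75,25)):print(proj(w,p+i*U+j*V).round(0))
E
```

```text
t: 5.53
tool_pos: [549.1, 109.8, 197.7]
orientation: [-0.194, -3.134, 0.001]
ft_force: [1.8, 1.6, 0.1]
width: 0.998
finger_force: 0.0
t: 5.95
tool_pos: [462.9, 274.5, 146.7]
orientation: [0.446, -3.106, -0.001]
ft_force: [-0.6, 0.1, -0.0]
width: 0.994
finger_force: 0.0
t: 6.03
tool_pos: [462.4, 276.2, 147.3]
orientation: [0.441, -3.107, -0.003]
ft_force: [0.2, 1.1, -1.0]
width: 0.994
finger_force: 0.0
screw [611.42147777 -67.98583625  40.        ]
along 99.57045454586549
t 6.0833 pos [464.2 273.3 147.5] dp [ -1.9   2.8 147.5] dr [ 0.  -0.1  0.2]
[344. 334.]
[287. 334.]
[284. 161.]
[350. 161.]
```

View pics/w2.png

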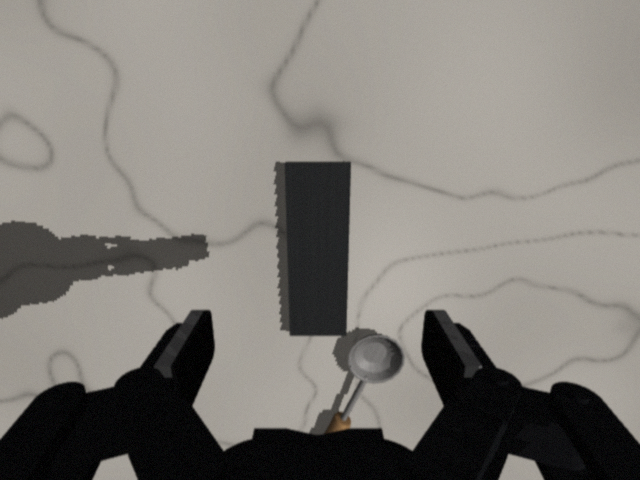

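The wrist view shows the plate's top at (286,162), (350,162), (346,334) and (290,334). That is within 3 px of prediction, it is dark side up, and the fingers straddle it well clear of the spoon bowl at (376,358). Going down to grip.

```bash
python3 -m creep '{"delta_pos":[[0,1,30],[0,1,65],[0,1,100],[0,1,125],[0,1,138]],"delta_rot":[[0,0,0],[0,0,0],[0,0,0],[0,0,0],[0,0,0]],"gripper":[80,70,66,66,66]}' 30
python3 -m creep '{"delta_pos":[[0,0,0],[0,0,4],[0,0,7],[0,0,8.5],[0,0,8.5]],"delta_rot":[[0,0,0],[0,0,0],[0,0,0],[0,0,0],[0,0,0]],"gripper":[66,66,66,66,66]}'
```

```text
t: 6.5
tool_pos: [465.0, 270.2, 7.2]
orientation: [0.428, -3.109, 0.003]
ft_force: [-0.8, -0.2, 0.4]
width: 0.771
finger_force: 0.0
t: 6.92
tool_pos: [466.2, 272.0, 2.6]
orientation: [-0.429, 3.112, 0.0]
ft_force: [-0.1, 0.2, 0.4]
width: 0.773
finger_force: 0.0
```

```bash
python3 -m creep '{"delta_pos":[[0,0,2]],"delta_rot":[[0,0,0]],"gripper":[66]}'
python3 - <<'E'
from h import *
go((464.9,276.5,0),down(105.74)); print(bot.state()["ft_force"],bot.state()["tool_pos"])
E
```

```text
t: 7.0
tool_pos: [466.3, 272.2, 0.9]
orientation: [-0.43, 3.111, 0.001]
ft_force: [-0.0, 0.0, 0.7]
width: 0.774
finger_force: 0.0
t 7.0 pos [466.3 272.2   0.9] dp [0.2 4.5 0.9] dr [ 0.   0.1 -0. ]
[-0.02245519  0.03855736  0.682234  ] [466.28599316 272.16752278   0.87065765]
```

```bash
python3 -m creep '{"delta_pos":[[0,2,0],[0,4.5,0],[0,4.5,1],[0,4.5,1],[0,4.5,1]],"delta_rot":[[0,0,0],[0,0,0],[0,0,0],[0,0,0],[0,0,0]],"gripper":[66,66,66,60,55]}' 30
python3 -m creep '{"delta_pos":[[0,0,0],[0,0,0],[0,0,0],[0,0,0],[0,0,0]],"delta_rot":[[0,0,0],[0,0,0],[0,0,0],[0,0,0],[0,0,0]],"gripper":[52,49,45,42,42]}' 30
python3 -m creep '{"delta_pos":[[0,0,-1],[0,0,-3],[0,0,-6],[0,0,-10],[0,0,-15]],"delta_rot":[[0,0,0],[0,0,0],[0,0,0],[0,0,0],[0,0,0]],"gripper":[42,42,42,42,42]}'
```

```text
t: 7.42
tool_pos: [464.7, 276.4, -0.8]
orientation: [0.43, -3.112, 0.0]
ft_force: [-0.3, -0.6, -0.5]
width: 0.647
finger_force: 0.0
t: 7.83
tool_pos: [464.7, 276.4, -0.5]
orientation: [-0.43, 3.112, -0.0]
ft_force: [-1.3, -0.4, 6.1]
width: 0.573
finger_force: 30.1
t: 8.25
tool_pos: [464.6, 276.3, 14.5]
orientation: [0.43, -3.112, 0.0]
ft_force: [-0.2, -0.5, -1.7]
width: 0.573
finger_force: 31.7
```

```bash
python3 -m creep '{"delta_pos":[[0,0,-10],[0,0,-25],[0,0,-45],[0,0,-62],[0,0,-75]],"delta_rot":[[0,0,0],[0,0,0],[0,0,0],[0,0,0],[0,0,0]],"gripper":[42,42,42,42,42]}' 35
python3 - <<'E'
from h import *
go((441.4,-45.2,90),down(82.85)); print(bot.state()["width"],bot.state()["ft_force"])
E
```

```text
t: 8.67
tool_pos: [464.9, 276.5, 91.4]
orientation: [-0.43, 3.111, 0.001]
ft_force: [-0.5, 0.3, -2.2]
width: 0.568
finger_force: 39.2
t 8.6667 pos [464.9 276.5  91.4] dp [ 109.9 -303.3    1.2] dr [ 0.   0.1 22.9]
0.568169265956667 [-0.48433479  0.3095018  -2.23265527]
```

```bash
python3 -m creep '{"delta_pos":[[3,-8,0],[9,-25,0],[17,-47,0],[25,-69,0],[33,-91,0]],"delta_rot":[[0,0,0],[0,0,0],[0,0,0],[0,0,0],[0,0,0]],"gripper":[42,42,42,42,42]}'
python3 -m creep '{"delta_pos":[[8,-22,0],[16,-44,0],[24,-66,0],[32,-88,0],[40,-110,0]],"delta_rot":[[0,0,0],[0,0,0],[0,0,0],[0,0,0],[0,0,0]],"gripper":[42,42,42,42,42]}'
python3 -m creep '{"delta_pos":[[8,-22,0],[16,-44,0],[24,-66,0],[32,-88,0],[36,-100,0]],"delta_rot":[[0,0,4],[0,0,8],[0,0,12],[0,0,17],[0,0,22.9]],"gripper":[42,42,42,42,42]}'
python3 -m creep '{"delta_pos":[[0,0,0],[0,0,0],[0,0,0]],"delta_rot":[[0,0,0],[0,0,0],[0,0,0]],"gripper":[42,42,42]}'
python3 - <<'E'
from h import *
go((441.4,-45.2,50),down(82.85)); print(bot.state()["width"],bot.state()["ft_force"])
w=optics.camera_model("wrist"); im=optics.camera("wrist"); cv2.imwrite("pics/w3.png",im[:,:,::-1])
im=optics.camera("top")[:,:,::-1];cv2.imwrite("pics/t3.png",cv2.resize(im[160:320,310:420],None,fx=3.7,fy=3.7,interpolation=cv2.INTER_CUBIC))
E
```

```text
t: 9.08
tool_pos: [457.0, 178.2, 89.0]
orientation: [0.43, -3.111, 0.001]
ft_force: [0.8, -0.1, -2.6]
width: 0.569
finger_force: 39.1
t: 9.5
tool_pos: [448.2, 61.5, 89.1]
orientation: [0.43, -3.111, 0.0]
ft_force: [0.4, 0.3, -2.7]
width: 0.569
finger_force: 39.1
t: 9.92
tool_pos: [440.2, -46.0, 89.1]
orientation: [-0.206, -3.134, 0.002]
ft_force: [0.0, 0.4, -2.0]
width: 0.569
finger_force: 39.2
t: 10.17
tool_pos: [441.2, -42.4, 89.1]
orientation: [-0.193, -3.136, -0.001]
ft_force: [-0.5, 0.7, -3.0]
width: 0.576
finger_force: 39.1
t 10.1667 pos [441.2 -42.4  89.1] dp [-0.6 -2.7 39.1] dr [ 0.  -0.   0.1]
0.576408586749565 [-0.52242811  0.68824112 -3.01994228]
```

View pics/w3.png

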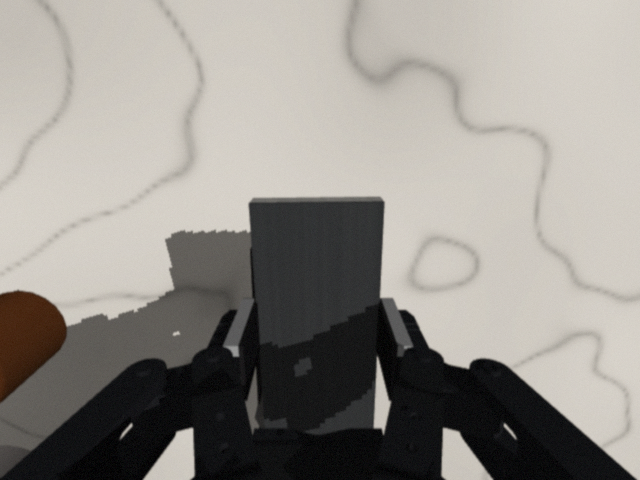

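The plate is held straight, with its near end at row 200 between columns 249 and 384. Next, lower it to just above the bed.

```bash
python3 -m creep '{"delta_pos":[[0,-1.5,10],[0,-2.7,25],[0,-2.7,40],[0,-2.7,50],[0,-2.7,55]],"delta_rot":[[0,0,0],[0,0,0],[0,0,0],[0,0,0],[0,0,0]],"gripper":[42,42,42,42,42]}'
python3 -m creep '{"delta_pos":[[0,0,0],[0,0,0.5],[0,0,1],[0,0,2],[0,0,2]],"delta_rot":[[0,0,0],[0,0,0],[0,0,0],[0,0,0],[0,0,0]],"gripper":[42,42,42,42,42]}'
python3 - <<'E'
from h import *
go((441.4,-45.2,30),down(82.85))
E
```

```text
t: 10.68
tool_pos: [440.7, -44.8, 33.1]
orientation: [-0.193, -3.134, -0.0]
ft_force: [-0.2, 1.0, -2.0]
width: 0.568
finger_force: 39.1
t: 11.1
tool_pos: [441.2, -45.5, 32.5]
orientation: [0.196, 3.135, -0.0]
ft_force: [0.8, -0.2, -2.2]
width: 0.572
finger_force: 39.1
t 11.1 pos [441.2 -45.5  32.5] dp [-0.1  0.4  2.5] dr [ 0.  0. -0.]
```

```bash
python3 -m creep '{"delta_pos":[[0,0,1],[0,0,1.5],[0,0,1.5],[0,0,1.5]],"delta_rot":[[0,0,0],[0,0,0],[0,0,0],[0,0,0]],"gripper":[42,42,42,42]}'
python3 -m creep '{"delta_pos":[[0,0,0.5],[0,0,1],[0,0,1],[0,0,1]],"delta_rot":[[0,0,0],[0,0,0],[0,0,0],[0,0,0]],"gripper":[42,42,42,42]}'
```

```text
t: 11.43
tool_pos: [441.0, -45.5, 30.7]
orientation: [-0.196, -3.135, 0.0]
ft_force: [-0.3, 0.6, -2.5]
width: 0.573
finger_force: 39.1
t: 11.77
tool_pos: [441.0, -45.5, 29.7]
orientation: [-0.196, -3.135, 0.0]
ft_force: [-0.3, 0.4, -2.2]
width: 0.571
finger_force: 39.2
```

```bash
python3 -m creep '{"delta_pos":[[0,0,0.3],[0,0,0.6],[0,0,0.6],[0,0,0.6]],"delta_rot":[[0,0,0],[0,0,0],[0,0,0],[0,0,0]],"gripper":[42,42,42,42]}'
python3 -m creep '{"delta_pos":[[0,0,0.3],[0,0,0.6],[0,0,0.6],[0,0,0.6]],"delta_rot":[[0,0,0],[0,0,0],[0,0,0],[0,0,0]],"gripper":[42,42,42,42]}'
python3 - <<'E'
import cv2
from rig import optics
im=optics.camera("side")[:,:,::-1];cv2.imwrite("pics/s4.png",cv2.resize(im[190:350,180:420],None,fx=3.3,fy=3.3,interpolation=cv2.INTER_CUBIC))
E
```

```text
t: 12.1
tool_pos: [441.0, -45.5, 29.4]
orientation: [0.196, 3.135, -0.0]
ft_force: [-1.5, 0.6, 8.6]
width: 0.572
finger_force: 40.3
t: 12.43
tool_pos: [441.0, -45.5, 29.2]
orientation: [0.196, 3.135, -0.0]
ft_force: [-4.3, 1.6, 21.6]
width: 0.572
finger_force: 41.6
```

View pics/s4.png

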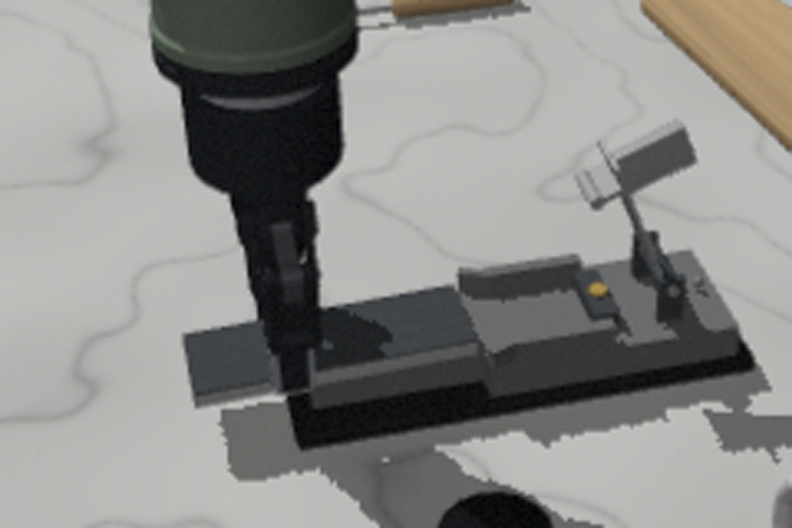

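The plate lies flat on the bed in front of the mouth, its front edge at about (455,290), and the clip is still open. I'll ease the pressure and then slide.

```bash
python3 -m creep '{"delta_pos":[[0,0,-0.8],[-1,0,-1],[-5,0,-1],[-9,0,-1],[-13,0,-1]],"delta_rot":[[0,0,0],[0,0,0],[0,0,0],[0,0,0],[0,0,0]],"gripper":[42,42,42,42,42]}'
python3 -m creep '{"delta_pos":[[-3,0,0],[-6,0,0],[-9,0,0],[-11,0,0],[-12,0,0]],"delta_rot":[[0,0,0],[0,0,0],[0,0,0],[0,0,0],[0,0,0]],"gripper":[42,42,42,42,42]}'
```

```text
t: 12.9
tool_pos: [453.9, -47.3, 29.5]
orientation: [-0.196, -3.134, 0.001]
ft_force: [-4.8, 0.2, 4.7]
width: 0.571
finger_force: 40.0
t: 13.32
tool_pos: [465.9, -48.8, 29.5]
orientation: [-0.197, -3.135, 0.0]
ft_force: [-5.3, 0.9, 6.2]
width: 0.571
finger_force: 40.0
```

```bash
python3 -m creep '{"delta_pos":[[-3,0,-0.15],[-6,0,-0.15],[-9,0,-0.15],[-12,0,-0.15],[-15,0,-0.15]],"delta_rot":[[0,0,0],[0,0,0],[0,0,0],[0,0,0],[0,0,0]],"gripper":[42,42,42,42,42]}'
python3 -m creep '{"delta_pos":[[-3,0,0],[-6,0,0],[-9,0,0],[-12,0,0],[-15,0,0]],"delta_rot":[[0,0,0],[0,0,0],[0,0,0],[0,0,0],[0,0,0]],"gripper":[42,42,42,42,42]}'
python3 -m creep '{"delta_pos":[[-1,0,0],[-2,0,0],[-3,0,0],[-4,0,0],[-5,0,0]],"delta_rot":[[0,0,0],[0,0,0],[0,0,0],[0,0,0],[0,0,0]],"gripper":[42,42,42,42,42]}' 25
```

```text
t: 13.73
tool_pos: [481.2, -50.6, 29.6]
orientation: [0.197, 3.135, -0.0]
ft_force: [-0.7, -0.2, -1.9]
width: 0.568
finger_force: 39.2
t: 14.15
tool_pos: [495.9, -52.4, 29.7]
orientation: [-0.196, -3.135, 0.0]
ft_force: [0.1, -0.2, -2.6]
width: 0.568
finger_force: 39.2
t: 14.57
tool_pos: [500.6, -53.0, 29.7]
orientation: [-0.196, -3.135, 0.0]
ft_force: [0.4, -0.9, -1.7]
width: 0.572
finger_force: 39.2
```

```bash
python3 -m creep '{"delta_pos":[[-0.5,0,0.15],[-1,0,0.2],[-1.5,0,0.2],[-2,0,0.2]],"delta_rot":[[0,0,0],[0,0,0],[0,0,0],[0,0,0]],"gripper":[42,42,42,42]}' 20
python3 -m creep '{"delta_pos":[[-0.5,0,0],[-1,0,0],[-1,0,0]],"delta_rot":[[0,0,0],[0,0,0],[0,0,0]],"gripper":[42,42,42]}' 20
```

```text
t: 14.9
tool_pos: [502.4, -53.3, 29.5]
orientation: [-0.196, -3.135, 0.0]
ft_force: [-3.4, 1.0, 4.0]
width: 0.569
finger_force: 39.8
t: 15.15
tool_pos: [503.5, -53.4, 29.5]
orientation: [-0.196, -3.135, 0.0]
ft_force: [-4.7, 0.8, 4.3]
width: 0.571
finger_force: 39.9
```

```bash
python3 -m creep '{"delta_pos":[[-0.5,0,0],[-1,0,0],[-1,0,0]],"delta_rot":[[0,0,0],[0,0,0],[0,0,0]],"gripper":[42,42,42]}' 20
```

```text
t: 15.4
tool_pos: [504.4, -53.6, 29.5]
orientation: [-0.196, -3.135, 0.0]
ft_force: [-3.1, 0.1, 4.8]
width: 0.574
finger_force: 39.9
```

```bash
python3 -m creep '{"delta_pos":[[-0.5,0,0],[-1,0,0],[-1,0,0]],"delta_rot":[[0,0,0],[0,0,0],[0,0,0]],"gripper":[42,42,42]}' 20
```

```text
t: 15.65
tool_pos: [505.5, -53.7, 29.5]
orientation: [-0.196, -3.135, 0.0]
ft_force: [-3.9, 1.0, 4.8]
width: 0.571
finger_force: 39.9
```

```bash
python3 -m creep '{"delta_pos":[[-0.5,0,0],[-1,0,0],[-1,0,0]],"delta_rot":[[0,0,0],[0,0,0],[0,0,0]],"gripper":[42,42,42]}' 20
```

```text
t: 15.9
tool_pos: [506.4, -53.8, 29.5]
orientation: [-0.196, -3.135, 0.0]
ft_force: [-4.2, 0.1, 4.5]
width: 0.572
finger_force: 39.9
```

```bash
python3 -m creep '{"delta_pos":[[-0.5,0,0],[-1,0,0],[-1,0,0]],"delta_rot":[[0,0,0],[0,0,0],[0,0,0]],"gripper":[42,42,42]}' 20
```

```text
t: 16.15
tool_pos: [507.4, -53.9, 29.5]
orientation: [-0.196, -3.135, 0.0]
ft_force: [-4.9, 0.1, 5.7]
width: 0.57
finger_force: 40.0
```

```bash
python3 -m creep '{"delta_pos":[[-0.5,0,0],[-1,0,0],[-1,0,0]],"delta_rot":[[0,0,0],[0,0,0],[0,0,0]],"gripper":[42,42,42]}' 20
```

```text
t: 16.4
tool_pos: [507.4, -53.9, 29.5]
orientation: [-0.196, -3.133, 0.001]
ft_force: [-10.6, 1.4, 10.1]
width: 0.57
finger_force: 40.5
```

Contact: the tool stopped moving and the push rose from about 5 N to 11 N, with the front at about 92 mm, matching the screw measurement. Releasing and backing off upwards.

```bash
python3 -m creep '{"delta_pos":[[0,0,-0.2],[0,0,-0.2],[0,0,-0.2],[0,0,-0.2],[0,0,-0.2]],"delta_rot":[[0,0,0],[0,0,0],[0,0,0],[0,0,0],[0,0,0]],"gripper":[52,56,60,64,68]}' 20
python3 -m creep '{"delta_pos":[[0,0,-10],[0,0,-40],[0,0,-80],[0,0,-120],[0,0,-150]],"delta_rot":[[0,0,0],[0,0,0],[0,0,0],[0,0,0],[0,0,0]],"gripper":[68,68,68,68,68]}' 
python3 -m creep '{"delta_pos":[[0,0,0],[0,0,0]],"delta_rot":[[0,0,0],[0,0,0]],"gripper":[60,60]}'
python3 - <<'E'
from h import *
go((646.2,-71.5,180),down(82.85))
im=optics.camera("wrist")[:,:,::-1];cv2.imwrite("pics/w5.png",cv2.resize(im[0:440,120:520],None,fx=1.35,fy=1.35))
E
```

```text
t: 16.82
tool_pos: [508.7, -54.0, 29.6]
orientation: [0.196, 3.135, -0.0]
ft_force: [0.1, -0.1, 0.3]
width: 0.793
finger_force: 0.0
t: 17.23
tool_pos: [508.5, -53.9, 183.4]
orientation: [0.196, 3.134, 0.0]
ft_force: [-0.1, -0.3, 0.5]
width: 0.793
finger_force: 0.0
t: 17.4
tool_pos: [509.0, -54.2, 181.6]
orientation: [0.197, 3.132, -0.0]
ft_force: [0.5, 0.4, -0.2]
width: 0.701
finger_force: 0.0
t 17.4 pos [509.  -54.2 181.6] dp [-138.3    0.     2. ] dr [-0.   0.2 -0. ]
```

View pics/w5.png

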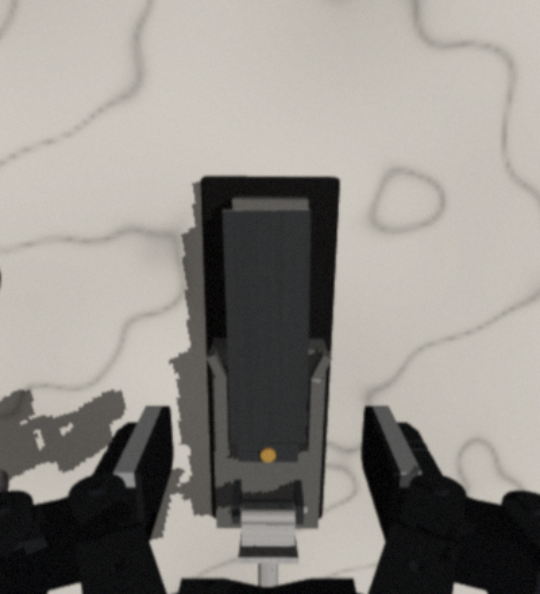

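The plate is between the cheeks with its front edge at row 445 against the stop (screw at (268,455)), and the clip is still up. Now I regrip the fin.

```bash
python3 -m creep '{"delta_pos":[[-25,0,0],[-60,0,0],[-95,0,0],[-125,0,0],[-139,-0.4,0]],"delta_rot":[[0,0,0],[0,0,0],[0,0,0],[0,0,0],[0,0,0]],"gripper":[60,60,60,60,60]}' 
python3 -m creep '{"delta_pos":[[0,0,0],[0,0,15],[0,0,40],[0,0,60],[0,0,71]],"delta_rot":[[0,0,0],[0,0,0],[0,0,0],[0,0,0],[0,0,0]],"gripper":[60,60,60,60,60]}' 
python3 -m creep '{"delta_pos":[[0,0,1],[0,0,1]],"delta_rot":[[0,0,0],[0,0,0]],"gripper":[60,60]}'
python3 - <<'E'
from h import *
go((647.5,-71.7,107.5),down(82.85))
E
```

```text
t: 17.87
tool_pos: [648.2, -72.0, 177.9]
orientation: [-0.197, -3.134, -0.0]
ft_force: [-1.2, 0.0, -0.7]
width: 0.702
finger_force: 0.0
t: 18.28
tool_pos: [644.7, -71.6, 105.7]
orientation: [-0.195, -3.131, 0.0]
ft_force: [0.8, -0.9, 0.1]
width: 0.705
finger_force: 0.0
t: 18.45
tool_pos: [646.1, -71.6, 107.5]
orientation: [-0.196, -3.135, 0.0]
ft_force: [1.0, -1.0, -0.1]
width: 0.701
finger_force: 0.0
t 18.45 pos [646.1 -71.6 107.5] dp [-1.4  0.1  0. ] dr [-0.  -0.1 -0. ]
```

Close on it.

```bash
python3 -m creep '{"delta_pos":[[-1.4,0,0],[-1.4,0,0],[-1.4,0,0],[-1.4,0,0],[-1.4,0,0]],"delta_rot":[[0,0,0],[0,0,0],[0,0,0],[0,0,0],[0,0,0]],"gripper":[40,25,18,12,4]}' 50
python3 -m creep '{"delta_pos":[[0,0,0],[0,0,0],[0,0,0],[0,0,0]],"delta_rot":[[0,0,0],[0,0,0],[0,0,0],[0,0,0]],"gripper":[4,4,4,4]}' 50
python3 - <<'E'
from h import *
go((647.5,-71.7,107.5),down(82.85))
E
```

```text
t: 18.87
tool_pos: [648.0, -71.5, 108.3]
orientation: [0.196, 3.135, 0.001]
ft_force: [-0.1, 2.3, 4.3]
width: 0.105
finger_force: 49.5
t: 19.2
tool_pos: [648.0, -71.5, 108.3]
orientation: [0.196, 3.135, 0.001]
ft_force: [-2.0, 2.9, 6.2]
width: 0.109
finger_force: 49.7
t 19.2 pos [648.  -71.5 108.3] dp [ 0.5 -0.2  0.8] dr [ 0.  0. -0.]
```

```bash
python3 -m creep '{"delta_pos":[[7.4,0,0.2],[14.8,0,1.2],[22,0,3],[29,0,5.4],[35.8,0,8.5]],"delta_rot":[[0,0,0],[0,0,0],[0,0,0],[0,0,0],[0,0,0]],"gripper":[4,4,4,4,4]}'
python3 -m creep '{"delta_pos":[[0,0,0]],"delta_rot":[[0,0,0]],"gripper":[4]}'
```

```text
t: 19.62
tool_pos: [614.0, -67.0, 100.6]
orientation: [0.196, 3.13, 0.001]
ft_force: [7.7, 3.1, 6.4]
width: 0.107
finger_force: 52.1
t: 19.7
tool_pos: [612.8, -66.8, 100.0]
orientation: [0.196, 3.132, 0.001]
ft_force: [3.3, 3.0, 6.7]
width: 0.109
finger_force: 52.2
```

```bash
python3 -m creep '{"delta_pos":[[6.4,0,3.8],[12.4,0,8.2],[18,0,13.3],[22.9,0,18.8],[25.2,0,21.7]],"delta_rot":[[0,0,0],[0,0,0],[0,0,0],[0,0,0],[0,0,0]],"gripper":[4,4,4,4,4]}'
python3 -m creep '{"delta_pos":[[0,0,0]],"delta_rot":[[0,0,0]],"gripper":[4]}'
python3 - <<'E'
from h import *
u=np.array([np.cos(np.radians(-7.15)),np.sin(np.radians(-7.15))]);s=bot.state();a=(s["tool_pos"][:2]-[646.7,-71])@u;b=s["tool_pos"][2]+18.7-52
print(a,b,np.hypot(a,b),"theta",np.arctan2(b,-a)-np.arctan2(28,69))
E
```

```text
t: 20.12
tool_pos: [587.5, -63.5, 77.9]
orientation: [0.196, 3.134, 0.002]
ft_force: [-0.6, 4.1, 6.9]
width: 0.108
finger_force: 57.3
t: 20.2
tool_pos: [587.3, -63.4, 77.6]
orientation: [0.196, 3.135, 0.002]
ft_force: [-1.5, 5.6, 2.8]
width: 0.107
finger_force: 56.6
-59.88813299795683 44.31149947720115 74.49897623389843 theta 0.25151475512753324
```

```bash
python3 -m creep '{"delta_pos":[[0.7,0,1],[1.4,0,2],[2.2,0,3.1],[2.8,0,4.1],[3.4,0,5.1]],"delta_rot":[[0,0,0],[0,0,0],[0,0,0],[0,0,0],[0,0,0]],"gripper":[4,4,4,4,4]}'
python3 -m creep '{"delta_pos":[[0.3,0,0.5],[0.6,0,1],[0.6,0,1]],"delta_rot":[[0,0,0],[0,0,0],[0,0,0]],"gripper":[4,4,4]}'
```

```text
t: 20.62
tool_pos: [584.3, -63.1, 73.0]
orientation: [0.196, 3.135, 0.002]
ft_force: [-3.4, 6.1, 5.6]
width: 0.11
finger_force: 58.0
t: 20.87
tool_pos: [583.6, -62.9, 71.9]
orientation: [0.196, 3.135, 0.002]
ft_force: [-2.2, 5.7, 6.1]
width: 0.111
finger_force: 58.4
```

```bash
python3 -m creep '{"delta_pos":[[0.2,0,0.4],[0.4,0,0.7],[0.4,0,0.7]],"delta_rot":[[0,0,0],[0,0,0],[0,0,0]],"gripper":[4,4,4]}'
```

```text
t: 21.12
tool_pos: [583.3, -62.9, 71.3]
orientation: [0.196, 3.135, 0.002]
ft_force: [-3.9, 5.9, 7.1]
width: 0.107
finger_force: 58.7
```

```bash
python3 -m creep '{"delta_pos":[[0.2,0,0.4],[0.3,0,0.6],[0.3,0,0.6]],"delta_rot":[[0,0,0],[0,0,0],[0,0,0]],"gripper":[4,4,4]}'
```

```text
t: 21.37
tool_pos: [582.9, -62.9, 70.6]
orientation: [0.196, 3.135, 0.002]
ft_force: [-2.8, 6.6, 6.7]
width: 0.108
finger_force: 58.7
```

```bash
python3 -m creep '{"delta_pos":[[0.2,0,0.4],[0.3,0,0.7],[0.3,0,0.7]],"delta_rot":[[0,0,0],[0,0,0],[0,0,0]],"gripper":[4,4,4]}'
```

```text
t: 21.62
tool_pos: [582.5, -62.8, 69.9]
orientation: [0.196, 3.135, 0.002]
ft_force: [-3.0, 6.3, 6.6]
width: 0.111
finger_force: 58.8
```

Run:
```python
import cv2
from rig import optics
im=optics.camera("side")[:,:,::-1];cv2.imwrite("pics/s6.png",cv2.resize(im[190:350,250:430],None,fx=3.7,fy=3.7,interpolation=cv2.INTER_CUBIC))
```

```text
(no output)
```

View pics/s6.png

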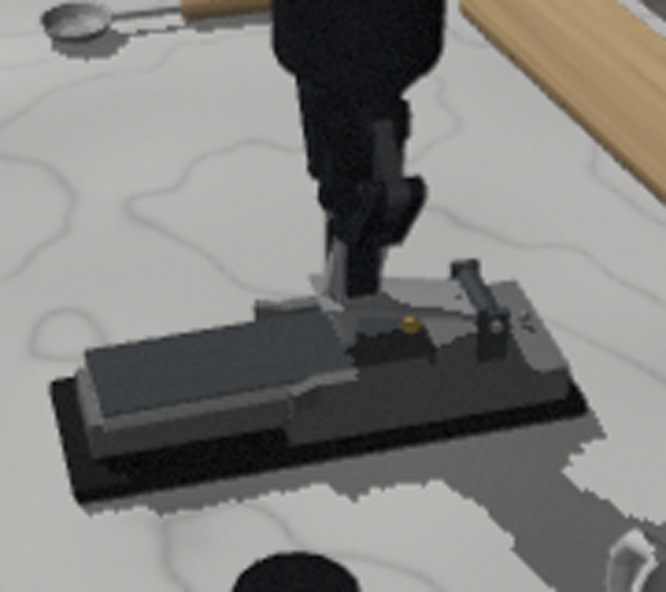

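The clip leaf hovers just over the plate near (335,290), and the plate is in place. I continue downward in small steps.

```bash
python3 -m creep '{"delta_pos":[[0.2,0,0.4],[0.3,0,0.7],[0.3,0,0.7]],"delta_rot":[[0,0,0],[0,0,0],[0,0,0]],"gripper":[4,4,4]}'
```

```text
t: 21.92
tool_pos: [582.2, -62.8, 69.3]
orientation: [0.196, 3.135, 0.002]
ft_force: [-5.2, 6.9, 9.3]
width: 0.109
finger_force: 59.5
```

Run:
```python
from h import *
u=np.array([np.cos(np.radians(-7.15)),np.sin(np.radians(-7.15))]);s=bot.state();a=(s["tool_pos"][:2]-[646.7,-71])@u;b=s["tool_pos"][2]+18.7-52
print(a,b,np.hypot(a,b),"theta",np.arctan2(b,-a)-np.arctan2(28,69))
```

```text
-64.99989578465237 36.02265569950089 74.31432012513102 theta 0.12056481978023387
```

```bash
python3 -m creep '{"delta_pos":[[0.1,0,0.3],[0.2,0,0.5],[0.2,0,0.5]],"delta_rot":[[0,0,0],[0,0,0],[0,0,0]],"gripper":[4,4,4]}'
```

```text
t: 22.17
tool_pos: [581.9, -62.8, 68.6]
orientation: [0.196, 3.135, 0.002]
ft_force: [-3.7, 7.2, 6.1]
width: 0.111
finger_force: 59.0
```

```bash
python3 -m creep '{"delta_pos":[[0.1,0,0.4],[0.2,0,0.7],[0.2,0,0.7]],"delta_rot":[[0,0,0],[0,0,0],[0,0,0]],"gripper":[4,4,4]}'
```

```text
t: 22.42
tool_pos: [581.5, -62.7, 67.9]
orientation: [-0.196, -3.135, -0.002]
ft_force: [-5.7, 5.7, 6.7]
width: 0.109
finger_force: 59.5
```

```bash
python3 -m creep '{"delta_pos":[[0.1,0,0.3],[0.2,0,0.6],[0.2,0,0.6]],"delta_rot":[[0,0,0],[0,0,0],[0,0,0]],"gripper":[4,4,4]}' 40
```

```text
t: 22.67
tool_pos: [581.2, -62.7, 67.3]
orientation: [-0.196, -3.135, -0.002]
ft_force: [-6.4, 6.8, 7.9]
width: 0.108
finger_force: 59.7
```

```bash
python3 -m creep '{"delta_pos":[[0.1,0,0.3],[0.2,0,0.6],[0.2,0,0.6]],"delta_rot":[[0,0,0],[0,0,0],[0,0,0]],"gripper":[4,4,4]}' 30
python3 - <<'E'
import cv2,numpy as np
from rig import optics
from h import proj,bot
m=optics.camera_model("side");a=cv2.imread("pics/s6.png")
b=cv2.resize(optics.camera("side")[190:350,250:430,::-1],None,fx=3.7,fy=3.7,interpolation=cv2.INTER_CUBIC)
cv2.imwrite("pics/s7.png",b)
d=cv2.absdiff(a,b).max(2); ys,xs=np.where(d>40); print(len(xs),xs.min(),xs.max(),ys.min(),ys.max())
f=cv2.calcOpticalFlowFarneback(cv2.cvtColor(a,6),cv2.cvtColor(b,6),None,.5,3,31,5,7,1.5,0)
for x,y in((370,120),(370,220),(335,270),(328,285),(345,290),(380,295),(420,300),(460,310),(410,325),(200,360)): print(x,y,f[y,x].round(2)/3.7)
u=np.array([.992,-.1244,0]);h=np.array([646.7,-71,52])
def P(t,a,b): return proj(m,h+u*(-a*np.cos(t)+b*np.sin(t))+[0,0,a*np.sin(t)+b*np.cos(t)])
for t in(.25,.15,.1): print(t,[P(t,*q).round(2) for q in((69,28),(69,0),(40,0))], "crop",((P(t,80,0)-[250,190])*3.7).round(0))
E
```

```text
t: 22.92
tool_pos: [581.0, -62.6, 66.7]
orientation: [-0.196, -3.135, -0.002]
ft_force: [-5.7, 7.5, 7.0]
width: 0.108
finger_force: 59.8
5077 268 661 0 591
370 120 [-0.11351351  0.4918919 ]
370 220 [-0.12432432  0.24324323]
335 270 [-0.91351354  1.8351351 ]
328 285 [-0.8162162  1.3      ]
345 290 [-0.72162163  1.527027  ]
380 295 [-0.7918919  1.2486486]
420 300 [-1.3027028   0.13513513]
460 310 [-0.09459459  0.1027027 ]
410 325 [-0.03243243  0.02972973]
200 360 [ 0. -0.]
0.25 [array([348.52, 253.68]), array([344.44, 266.85]), array([359.41, 267.64])] crop [328. 283.]
0.15 [array([346.18, 256.95]), array([343.63, 270.03]), array([358.91, 269.47])] crop [325. 297.]
0.1 [array([345.15, 258.62]), array([343.37, 271.61]), array([358.74, 270.37])] crop [324. 304.]
```

```bash
python3 -m creep '{"delta_pos":[[0.1,0,0.3],[0.2,0,0.6],[0.2,0,0.6]],"delta_rot":[[0,0,0],[0,0,0],[0,0,0]],"gripper":[4,4,4]}' 30
```

```text
t: 23.22
tool_pos: [580.7, -62.6, 66.1]
orientation: [-0.196, -3.135, -0.001]
ft_force: [-7.6, 7.0, 8.7]
width: 0.103
finger_force: 60.2
```

```bash
python3 -m creep '{"delta_pos":[[0.1,0,0.3],[0.2,0,0.6],[0.2,0,0.6]],"delta_rot":[[0,0,0],[0,0,0],[0,0,0]],"gripper":[4,4,4]}' 30
```

```text
t: 23.47
tool_pos: [580.4, -62.6, 65.4]
orientation: [-0.196, -3.135, -0.001]
ft_force: [-6.7, 7.0, 5.3]
width: 0.106
finger_force: 59.9
```

Run:
```python
import cv2,numpy as np
from rig import optics
c=optics.camera("side")[:,:,::-1].copy();cv2.imwrite("pics/full8.png",c);z=cv2.imread("pics/side0.png")
s6=cv2.resize(cv2.imread("pics/s6.png"),(180,160),interpolation=cv2.INTER_AREA)
print(range(256,288))
for x in(335,340,356,360,364,368):
    print(x)
    for n,i in(("0",z[:,:,1]),("now",c[:,:,1])): print(n,i[256:288,x].tolist())
    print("s6",s6[66:98,x-250,1].tolist())
```

```text
range(256, 288)
335
0 [172, 169, 155, 154, 149, 150, 151, 149, 147, 134, 133, 133, 133, 126, 99, 101, 109, 116, 116, 121, 130, 135, 122, 120, 92, 103, 99, 99, 100, 99, 100, 99]
now [170, 171, 172, 172, 171, 172, 172, 170, 171, 168, 159, 133, 129, 130, 133, 126, 116, 91, 74, 69, 64, 63, 64, 63, 66, 63, 62, 65, 66, 65, 63, 62]
s6 [175, 175, 175, 174, 175, 175, 175, 167, 138, 126, 126, 128, 133, 141, 116, 101, 77, 56, 62, 65, 63, 63, 63, 65, 63, 64, 63, 63, 62, 61, 62, 63]
340
0 [167, 139, 135, 125, 81, 71, 71, 70, 70, 71, 70, 69, 72, 70, 70, 70, 69, 71, 70, 70, 73, 70, 59, 71, 75, 89, 86, 79, 98, 92, 48, 63]
now [23, 49, 81, 80, 80, 80, 81, 79, 80, 80, 79, 72, 72, 75, 76, 74, 73, 72, 90, 126, 102, 78, 80, 76, 66, 60, 41, 61, 65, 63, 62, 64]
s6 [84, 87, 89, 91, 87, 81, 82, 79, 78, 76, 76, 78, 77, 71, 68, 89, 126, 120, 82, 79, 82, 81, 79, 67, 67, 63, 64, 63, 64, 64, 63, 64]
356
0 [171, 170, 170, 170, 170, 170, 170, 171, 170, 170, 169, 170, 164, 137, 138, 138, 140, 141, 140, 139, 140, 130, 85, 72, 65, 38, 64, 46, 49, 50, 52, 51]
now [13, 17, 98, 173, 173, 173, 173, 174, 173, 168, 141, 132
[... 914 characters left out ...]
33, 133, 135, 133, 125, 68, 70, 73, 75, 76, 54, 32, 32, 32, 29, 33, 35, 31, 43, 51]
s6 [172, 172, 174, 173, 173, 173, 172, 173, 165, 141, 128, 127, 129, 130, 129, 130, 117, 72, 70, 79, 91, 83, 56, 37, 34, 33, 30, 30, 31, 34, 40, 50]
368
0 [170, 170, 171, 170, 169, 169, 169, 171, 170, 171, 166, 144, 139, 139, 141, 141, 141, 140, 140, 140, 134, 102, 78, 98, 100, 87, 51, 48, 50, 51, 52, 48]
now [173, 172, 173, 173, 172, 172, 172, 173, 173, 167, 132, 132, 133, 135, 134, 134, 125, 69, 69, 70, 81, 101, 102, 103, 103, 101, 89, 50, 51, 49, 51, 50]
s6 [172, 172, 172, 172, 173, 172, 173, 173, 168, 147, 128, 127, 128, 129, 129, 129, 118, 72, 68, 78, 94, 102, 101, 101, 101, 101, 100, 83, 51, 51, 51, 49]
```

Comparing image columns puts the clip near 0.12–0.14 rad, so contact should be close. I take another small step and compare the leaf edge.

```bash
python3 -m creep '{"delta_pos":[[0.1,0,0.3],[0.2,0,0.6],[0.2,0,0.6]],"delta_rot":[[0,0,0],[0,0,0],[0,0,0]],"gripper":[4,4,4]}' 30
cat > e.py <<'E'
import cv2,numpy as np
from rig import optics
from h import bot
def e(g,bg): # subpixel rows of leaf top edge
    o=[]
    for x in(346,348,350,352,354,356,358,360):
        c=g[258:275,x].astype(float);k=np.where(c<152)[0]; k=k[k>3] if len(k) else k
        o.append(None if len(k)==0 else round(258+k[0]-(152-c[k[0]])/(c[k[0]-1]-c[k[0]]+1e-6),2))
    return o
f=lambda i:cv2.GaussianBlur(i[:,:,1],(3,3),.7)
print("0",e(f(cv2.imread("pics/side0.png")),0));print("8",e(f(cv2.imread("pics/full8.png")),0))
print("now",e(f(np.ascontiguousarray(optics.camera("side"))),0)); print(bot.state()["ft_force"],bot.state()["torque"])
E
python3 e.py
```

```text
t: 23.77
tool_pos: [580.2, -62.5, 64.8]
orientation: [-0.196, -3.134, -0.001]
ft_force: [-7.9, 7.0, 8.8]
width: 0.11
finger_force: 60.4
0 [np.float64(-82999738.0), np.float64(344.0), np.float64(271.5), np.float64(266.06), np.float64(266.03), np.float64(268.08), np.float64(268.31), np.float64(267.92)]
8 [np.float64(127.0), np.float64(394.0), np.float64(-120999738.0), np.float64(266.89), np.float64(265.58), np.float64(265.61), np.float64(265.58), np.float64(265.58)]
now [np.float64(128.0), np.float64(195.0), np.float64(379.0), np.float64(268.14), np.float64(265.88), np.float64(265.76), np.float64(265.61), np.float64(265.58)]
[-7.98615903  7.30582995  7.9157607 ] [ 1.28464042  0.88612399 -0.34139324]
```

```bash
python3 -m creep '{"delta_pos":[[0.1,0,0.3],[0.2,0,0.6],[0.2,0,0.6]],"delta_rot":[[0,0,0],[0,0,0],[0,0,0]],"gripper":[4,4,4]}' 30
python3 e.py | tail -2
```

```text
t: 24.07
tool_pos: [580.0, -62.5, 64.4]
orientation: [-0.196, -3.135, -0.001]
ft_force: [-8.0, 7.3, 9.6]
width: 0.105
finger_force: 61.1
now [np.float64(-135999738.0), np.float64(-133999738.0), np.float64(380.0), np.float64(267.83), np.float64(265.94), np.float64(265.93), np.float64(265.93), np.float64(265.71)]
[-8.79541576  6.87004917  9.82184469] [ 1.26782881  0.97445946 -0.35400607]
```

```bash
python3 -m creep '{"delta_pos":[[0.1,0,0.3],[0.2,0,0.6],[0.2,0,0.6]],"delta_rot":[[0,0,0],[0,0,0],[0,0,0]],"gripper":[4,4,4]}' 30
python3 e.py | tail -2
```

```text
t: 24.37
tool_pos: [580.0, -62.5, 64.3]
orientation: [-0.196, -3.135, -0.001]
ft_force: [-8.9, 7.6, 20.3]
width: 0.11
finger_force: 62.5
now [np.float64(396.0), np.float64(393.0), np.float64(144.0), np.float64(268.0), np.float64(265.88), np.float64(265.94), np.float64(265.88), np.float64(265.81)]
[-10.35369141   6.97773145  19.58465842] [ 1.19399912  1.41824543 -0.321933  ]
```

Contact: motion stopped and Fz rose from 9 N to 20 N. I ease off slightly, release and retreat.

```bash
python3 -m creep '{"delta_pos":[[0,0,-0.3],[0,0,-0.3],[0,0,-0.3],[0,0,-0.3],[0,0,-0.3]],"delta_rot":[[0,0,0],[0,0,0],[0,0,0],[0,0,0],[0,0,0]],"gripper":[14,20,30,45,60]}' 20
python3 -m creep '{"delta_pos":[[0,0,-0.3],[0,0,-10],[0,0,-40],[0,0,-80],[0,0,-110]],"delta_rot":[[0,0,0],[0,0,0],[0,0,0],[0,0,0],[0,0,0]],"gripper":[60,60,60,60,60]}'
python3 -m creep '{"delta_pos":[[20,0,-10],[50,0,-20],[80,0,-30],[100,0,-40],[100,0,-40]],"delta_rot":[[0,0,0],[0,0,0],[0,0,0],[0,0,0],[0,0,0]],"gripper":[60,60,60,60,60]}'
python3 e.py | tail -2
python3 - <<'E'
from h import *
z=cv2.imread("pics/side0.png");c=np.ascontiguousarray(optics.camera("side")[:,:,::-1]);m=optics.camera_model("side")
# fin template match: shift vs initial; others unmoved
def mt(x0,x1,y0,y1):
    r=cv2.matchTemplate(c[y0-12:y1+12,x0-12:x1+12],z[y0:y1,x0:x1],cv2.TM_CCOEFF_NORMED);_,v,_,l=cv2.minMaxLoc(r);return (l[0]-12,l[1]-12),round(v,3)
print("fin",mt(334,353,254,272),"jar",mt(300,360,335,410),"mug",mt(405,490,325,425),"spoon",mt(255,345,178,210))
u=np.array([.992,-.1244,0]);h=np.array([646.7,-71,52])
P=lambda t:proj(m,h+u*(-69*np.cos(t)+40*np.sin(t))+[0,0,69*np.sin(t)+40*np.cos(t)])
print("expected fin shift .15:",P(.15)-P(0))
E
```

```text
t: 24.83
tool_pos: [580.2, -63.6, 63.5]
orientation: [-0.197, -3.135, 0.0]
ft_force: [0.2, 0.9, -0.2]
width: 0.623
finger_force: 0.0
t: 25.25
tool_pos: [580.2, -63.3, 176.7]
orientation: [0.196, 3.134, 0.0]
ft_force: [0.0, 0.6, 1.0]
width: 0.705
finger_force: 0.0
t: 25.67
tool_pos: [478.5, -50.7, 216.1]
orientation: [0.195, 3.134, -0.001]
ft_force: [0.3, 0.1, 0.2]
width: 0.704
finger_force: 0.0
now [np.float64(-82999738.0), np.float64(178.0), np.float64(-83999738.0), np.float64(268.33), np.float64(265.6), np.float64(265.56), np.float64(265.56), np.float64(265.53)]
[0.26701309 0.38955556 0.64629901] [ 0.00875807 -0.01180589 -0.0441162 ]
fin ((3, -6), 0.913) jar ((0, 0), 0.964) mug ((0, 0), 0.722) spoon ((12, -2), 0.333)
expected fin shift .15: [ 3.82545147 -5.2394668 ]
```

Run:
```python
from h import *
z=cv2.imread("pics/side0.png");f8=cv2.imread("pics/full8.png");c=np.ascontiguousarray(optics.camera("side")[:,:,::-1])
t0=cv2.imread("pics/top0.png");t=np.ascontiguousarray(optics.camera("top")[:,:,::-1])
def mt(a,b,x0,x1,y0,y1):
    r=cv2.matchTemplate(b[y0-8:y1+8,x0-8:x1+8],a[y0:y1,x0:x1],cv2.TM_CCOEFF_NORMED);_,v,_,l=cv2.minMaxLoc(r);return (l[0]-8,l[1]-8),round(v,3)
print("plate end f8->now",mt(f8,c,266,290,280,325)); print("spoon side f8",mt(z,f8,255,345,178,210))
for b in(f8,c):print("mug",mt(z,b,412,482,336,380))
print("top: spoon",mt(t0,t,172,204,152,240),"jar",mt(t0,t,434,466,248,276),"mug",mt(t0,t,444,500,178,218))
```

```text
plate end f8->now ((0, 0), 0.999)
spoon side f8 ((0, 0), 0.3)
mug ((0, 0), 0.635)
mug ((0, -2), 0.653)
top: spoon ((0, 0), 0.938) jar ((0, 0), 0.99) mug ((-8, 8), 0.627)
```

```bash
python3 -c "
from rig import bot
print(bot.sign_off())"
```

```text
the job is handed in; nothing more can be done
None
```

The job is handed in at about 26 s: the plate lies dark side up against the end stop, and the clip was guided down by its fin onto it and released. Image comparison showed the jar and spoon unmoved, but the check on the mug was inconclusive, probably because of the arm's shadow; the gripper never went near it.

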